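Put the single-cup coffee filter together on its beaker

ROBOT

A 6-joint arm with a two-finger parallel gripper is mounted at the origin on a cart in front of the work surface, level with it; the furniture and walls round the work are solid. World frame = base frame: x ahead of the robot, y to its left, z up, the work surface at z = 0. Lengths are in m, angles in rad, forces in N, time in s.
With the tool pointing down it reaches from about 0.3 to 0.875 m from the base axis. Payload 6.4 kg.
Tool frame: the origin (TCP) lies at the very end of the fingers, on their centre line; the grasp point (between the pads) lies 19 mm behind it; z points along the fingers, y is the line along which they close (so a half turn about z gives the same grasp; the last joint's range is limited). The gripper opens to 85 mm and grips with 20 to 120 N. Pads are 22 mm wide; open, the fingers measure 114 mm over their backs; the gripper's body (76 mm by 85 mm) begins 54 mm behind the grasp point. The pads swing forward as they close: fully open they stand 13 mm farther back than shut.
Start: joints at [-1.522, 0.181, 1.607, -0, 1.354, -0.206], TCP at [0.145, -0.556, 0.231] pointing down, gripper open.
Joint ranges: [-2.99, 2.99], [-0.89, 2.07], [0.3, 2.58], [-1.14, 4.28], [0, 2.63], [-3.12, 3.12]. Speed limits (rad/s): [2.57, 2.57, 3.01, 3.14, 3.14, 3.14].

INTERFACE

Orientations are given as a unit quaternion [w, x, y, z].
In Python, from bench import ctrl gives the robot as it stands.
- The arm moves only by the tool jog_arm, never from a script. Its argument "series" is a list that holds one entry, the list of rows, each a list of 7 numbers: the shift along the tool's x, y, z in mm, then the turn, a rotation vector about the tool's x, y, z in rad, then the finger opening in mm, from 0 to 85.4. In form: [[[tx, ty, tz, rx, ry, rz, gripper], ...]]. A call has exactly 10 rows; each row shifts and turns the commanded pose from where the row before left it, along the tool's axes as they then stand; what a row does not reach is not made up. A row lasts 1/10 s, in which the tool goes at most 50 mm and 8.59 degrees, less where a joint would pass 70% of its speed; a pose out of reach is approached as far as the arm can. A call with a gripper value outside its range is refused whole. The fingers move at their own pace and stop on an object; the grip force is fixed at half the most. Time passes only in rows, so rows that do not move let the fingers close, or fill a call up. It gives the time, the measured TCP pose, the force, the opening and the grip force at its end, in the units of the state.
- ctrl.get_obs(): the state, without advancing time (a new reading comes with each control period).
- ctrl.camera(name): name is "scene" or "top"; returns a dict with "frame" (384x512x3 uint8, blue, green, red), "z_map" (384x512 float32, m along the optical axis (not along the pixel's ray), 0 where there is no reading), "fx", "fy", "cx", "cy" (pixels), "xyz" and "rotation" of the camera in the world. Camera axes: x right, y down, z forward; pixel columns grow to the right and rows downward; lengths in m; the calibration is good to about 2 mm. A picture is of the moment at which its call begins.
- ctrl.hand_in(): hands the job in; it is judged then, once.
The state is a dict: "time_s": time; "q": joint angles; "dq": joint speeds; "joint_efforts": joint torques, N m; "eef_pos": TCP position; "eef_rot": TCP orientation; "wrist_force": force on the tool from outside, world axes, zero at the start; "torque": the same for the moment, N m; "opening": opening from 0.0 (shut) to 1.0 (fully open); "grasp_force": force on a finger pad.
Only numpy, scipy, OpenCV 4.12 (cv2) and the standard library are available. Lean on these libraries where they do the work, as an engineer would, in place of code of your own. Each camera call takes 0.05 s, during which the arm holds its last target. There are 200 camera calls.

TASK

Put the washed coffee drip filter back together where the saucer stands, working from the bottom up: first stand the small white beaker inside the ring in the middle of the saucer, then seat the steel filter on the beaker's mouth, then lay the press flat on the floor of the filter with its stem up, and last put the lid on the filter. Set each piece down gently rather than dropping it, and leave the mugs, the tin and the honey jar where they are.

Things in the scene. Friction and masses are not known exactly. Their poses are not given: they have to be found in the camera images.
- saucer: round white ceramic saucer, 124 mm across, 13 mm high, loose. Origin: centre of its underside, z up. Its middle floor is 5 mm above the origin, ringed by a ridge 56 mm across inside and 3 mm high; the beaker's foot stands on that floor inside the ridge
- beaker: small white ceramic beaker, no handle, open top, straight sides 64 mm across, 75 mm high, mouth 57 mm across inside, foot 50 mm across (drawn in below 13 mm height), 200 g. Origin: centre of the foot's underside, z up. Grip across the outside. On the saucer its origin is 5 mm above the saucer's
- filter: steel drip filter: open pot 64 mm across outside, 59 inside, on a flat brim 84 mm across, wire ear at own +y. Origin: centre of underside, z up. Tapered collar at z 0-6 mm (44 to 52 mm across) enters the beaker's mouth; brim z 6-9; inner floor z 10; pot's rim z 51. Seated, origin 69 mm above the beaker's. Grip the pot across the outside above the brim
- press: steel press: perforated disc 52 mm across, 3 mm thick, with an upright stem whose grip is 12 mm across from z 40 to 52 mm. Lies stem up. Origin: centre of the disc's underside, z up. In the filter its origin is 10 mm above the filter's, the grip ends 11 mm above the rim; the pot is only 59 mm wide inside, so open the fingers only a little to let go
- lid: steel domed lid, 75 mm across, lying knob up. Origin: centre of its skirt's underside, z up. Dome top z 23 mm; black knob 17 mm across at z 27-38. The skirt (70 mm across inside) goes over the outside of the filter's pot and a shoulder at z 6 rests on its rim: seated, the lid's origin is 45 mm above the filter's
- mug_spotted: bystander: white mug with dark spots and a handle, 82 x 117 mm, 91 mm high; leave alone. Origin: centre of the underside of its outline
- mug_purple: bystander: plain purple mug with a handle, 80 x 110 mm, 89 mm high; leave alone. Origin: centre of the underside of its outline
- tin: bystander: low food tin, 86 mm across, 40 mm high, standing among the pieces; leave alone. Origin: centre of its underside
- jar_honey: bystander: honey jar with a yellow lid, 58 mm across, 90 mm high, standing at the back; leave alone. Origin: centre of its underside
Not all that is in view belongs to the job. What is shaped like the lid but blue or pink is not meant.

How it is judged:
On the way, in this order (a step that is already met when the one before it is completed fails the run):
1. the beaker stands upright in the saucer's ring (horizontal distance between beaker and saucer below 0.006 m and z of beaker in the frame of saucer between 0.0032 and 0.0068 m and angle between beaker's own z axis and vertical below 0.06 rad), for 0.2 s.
2. the filter sits level on the beaker with its collar inside the mouth (horizontal distance between filter and beaker below 0.006 m and z of filter in the frame of beaker between 0.067 and 0.071 m and angle between filter's own z axis and vertical below 0.06 rad), for 0.2 s.
3. the press lies flat on the filter's floor (horizontal distance between press and filter below 0.006 m and z of press in the frame of filter between 0.0075 and 0.0125 m and angle between press's own z axis and vertical below 0.06 rad), for 0.2 s.
4. the lid sits level on the filter's rim (horizontal distance between lid and filter below 0.006 m and z of lid in the frame of filter between 0.0425 and 0.0475 m and angle between lid's own z axis and vertical below 0.06 rad), for 0.2 s.
At the end, for the whole second after the job is handed in: The beaker stands in the saucer's ring (centres within 6 mm, height within 1.8 mm of seated), the filter on the beaker (6 mm, 2 mm), the press on the filter's floor (6 mm, 2.5 mm) and the lid on the filter's rim (6 mm, 2.5 mm); each is upright within 0.06 rad and at rest (all of step 1 and all of step 2 and all of step 3 and all of step 4 and linear speed of each of beaker, filter, press, lid below 0.02 m/s); the robot touches nothing.
It fails at once if the beaker, filter, press or lid is dropped or knocked over (over 0.5 m/s out of the fingers, a fall of about 13 mm) ((linear speed of beaker above 0.5 m/s and contact force between the fingers and beaker below 0.01 N) or (linear speed of filter above 0.5 m/s and contact force between the fingers and filter below 0.01 N) or (linear speed of press above 0.5 m/s and contact force between the fingers and press below 0.01 N) or (linear speed of lid above 0.5 m/s and contact force between the fingers and lid below 0.01 N)).
It fails at once if a mug, the tin or the honey jar is moved by more than 25 mm (distance of any of mug_spotted, mug_purple, tin, jar_honey from where it was at the start of the episode above 0.025 m).
It also fails if it takes over 128 s, if anything falls off the work surface, if the arm or the gripper's body presses on something with over 40 N, if the wrist force passes 120 N, or if a joint passes its speed limit or range.

## Working session

There is one attempt and no reset: what is moved stays moved. The work goes in short steps, Python scripts to look and compute and a tool call to move; the robot and the scene stay as the last step left them, time stands still between calls to the robot, and variables do not carry over. Pictures are saved under pics/ and viewed, at most 14 in all, crops included, and the job is handed in when it is done.

Besides the shell and the picture viewer there is one more tool, called after "Emit:" as name(argument=value, ...), one argument or row to a line, values as JSON. jog_arm: Moves the arm, as the interface text tells. Its arguments: {"type":"object","properties":{"series":{"type":"array"}},"required":["series"]}

```bash
ls; mkdir -p pics; cat > h.py <<'E'
import sys; sys.path.insert(0,'.')
import numpy as np, cv2
from bench import ctrl
def cam(n):
    c=ctrl.camera(n); R=np.array(c['rotation']); 
    if R.size==4:
        from scipy.spatial.transform import Rotation as Ro
        R=Ro.from_quat(np.roll(R,-1)).as_matrix()
    c['R']=R.reshape(3,3); c['t']=np.array(c['xyz']); return c
def cloud(c):
    z=c['z_map']; v,u=np.indices(z.shape)
    p=np.stack([(u-c['cx'])/c['fx']*z,(v-c['cy'])/c['fy']*z,z],-1)
    return p@c['R'].T+c['t']
def ray(c,u,v,h):
    d=c['R']@np.array([(u-c['cx'])/c['fx'],(v-c['cy'])/c['fy'],1]); return c['t']+d*(h-c['t'][2])/d[2]
E
python3 - <<'E'
from h import *
for n in('scene','top'):
    c=cam(n); cv2.imwrite(f'pics/{n}0.png',cv2.resize(c['frame'],(768,576)))
    print(n,c['t'],c['R'],c['fx'],c['cx'],c['cy'],(c['z_map']>0).mean())
    np.savez(f'{n}0.npz',f=c['frame'],P=cloud(c),z=c['z_map'])
print(ctrl.get_obs())
E
```

```text
pics
scene [-0.05721558  1.01188808  0.48403839] [[-0.83984901 -0.19065689  0.50823576]
 [-0.54224916  0.33760385 -0.76940853]
 [-0.02488931 -0.92177741 -0.3869198 ]] 401.6198726712888 256.0756156548429 190.22717414493377 0.9959665934244791
top [0.46275144 0.17700618 0.91565217] [[ 0.02553461 -0.99882662  0.0411506 ]
 [-0.99959143 -0.02603971 -0.01178558]
 [ 0.0128433  -0.04083284 -0.99908344]] 365.47801744677605 257.3487280691615 187.84334923985622 0.9960378011067709
{'time_s': 0.1, 'q': array([-1.52226307e+00,  1.81504562e-01,  1.60791045e+00,  4.66613871e-05,
        1.35380893e+00, -2.06288448e-01]), 'dq': array([-0.00011359, -0.0009131 , -0.00269117,  0.00015976,  0.00068756,
       -0.00038133]), 'joint_efforts': array([ 6.08187906e-05, -4.45878661e+01, -3.52237988e+01, -2.93298262e-04,
        4.17033603e-03, -6.13484644e-06]), 'eef_pos': array([ 0.14495483, -0.55591181,  0.23045181]), 'eef_rot': array([-8.11311972e-04,  9.91894522e-01,  1.27061366e-01,  8.69779305e-05]), 'wrist_force': array([-0.8687926 ,  0.22292705,  0.15447264]), 'torque': array([-0.06888482,  0.00789193, -0.0143518 ]), 'grasp_force': 0.0, 'opening': 1.0041356558828205}
```

View pics/top0.png

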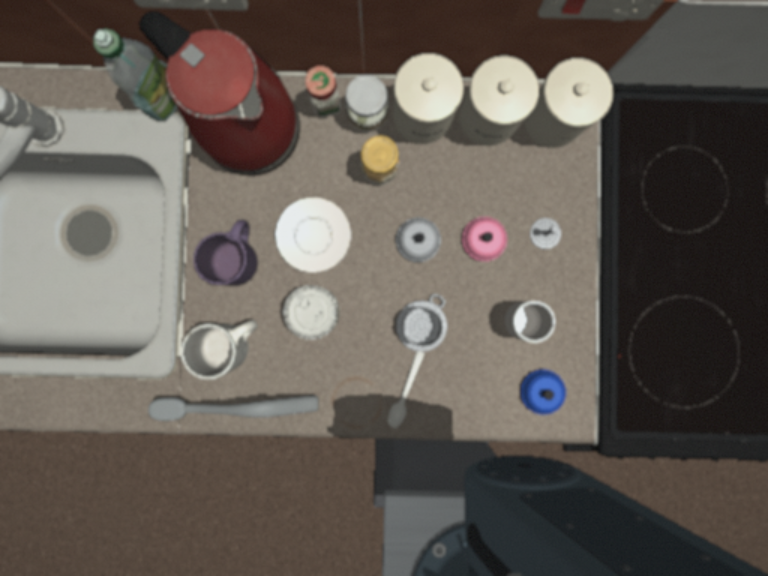

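View pics/scene0.png

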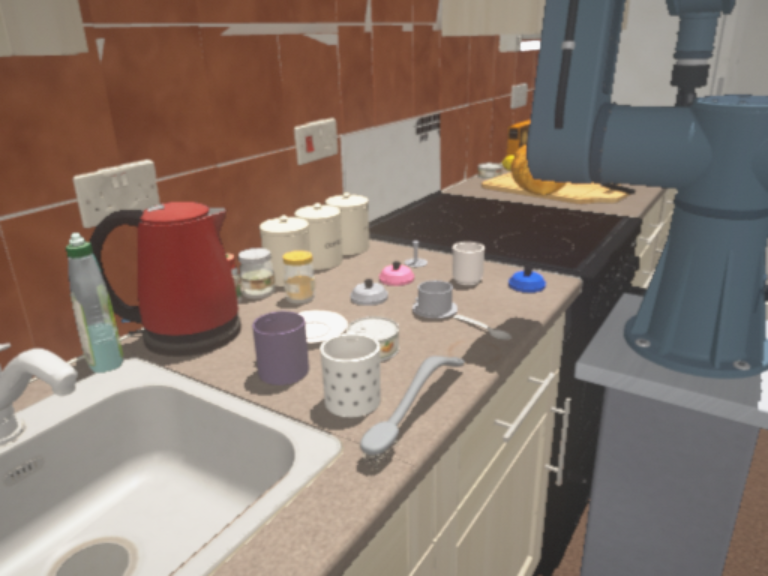

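The top view shows saucer (313,235), beaker (533,322), filter (421,326), press (545,233) and tin (310,312). There are three lid-shaped things: grey (419,240), pink (485,239) and blue (545,391). Grey steel with a black knob fits the description. I'll measure all of them and confirm the lid with a crop.

```bash
cat > meas.py <<'E'
from h import *
from scipy.optimize import least_squares
def circ(p):
    f=lambda a:np.hypot(p[:,0]-a[0],p[:,1]-a[1])-a[2]
    m=p.mean(0); return least_squares(f,[m[0],m[1],.03],loss='soft_l1',f_scale=.001).x
def comp(P,px,r,lo,hi):
    "points in height band within r of approx xy"
    q=P.reshape(-1,3); return q[(np.hypot(*(q[:,:2]-px).T)<r)&(q[:,2]>lo)&(q[:,2]<hi)]
E
python3 - <<'E'
from meas import *
D={n:np.load(n+'0.npz') for n in('top','scene')}
T=D['top']['P']
names=dict(saucer=(313,235),beaker=(533,322),filter=(421,326),press=(545,233),lid=(419,240),tin=(310,312),spot=(208,350),purple=(222,258),honey=(380,155))
for n,(u,v) in names.items():
    p=T[int(v/1.5),int(u/1.5)]
    a=p[:2]
    for k in range(2):
        q=comp(T,a,.07 if n in('saucer','spot','purple') else .055,.006,.2); a=(q[:,:2].min(0)+q[:,:2].max(0))/2
    s=comp(D['scene']['P'],a,.06,.006,.2)
    print(n,p.round(3),'bbox c',a.round(4),'size',np.ptp(q[:,:2],axis=0).round(3),'zmax',np.percentile(q[:,2],98).round(3),len(q),'| scene c',((s[:,:2].min(0)+s[:,:2].max(0))/2).round(4),np.ptp(s[:,:2],axis=0).round(3),np.percentile(s[:,2],98).round(3),len(s))
q=T[150:250,330:400].reshape(-1,3); print('table z',np.percentile(q[:,2],[5,25,50]))
f=D['top']['f']; cv2.imwrite('pics/crop1.png',cv2.resize(f[130:290,250:400],(750,600)[::1] if 0 else (562,600),interpolation=cv2.INTER_CUBIC))
E
```

```text
saucer [0.576 0.291 0.008] bbox c [0.576  0.2894] size [0.121 0.122] zmax 0.015 1512 | scene c [0.5713 0.2817] [0.11  0.104] 0.013 255
beaker [ 0.441 -0.079  0.006] bbox c [ 0.4439 -0.0675] size [0.063 0.077] zmax 0.077 658 | scene c [ 0.4406 -0.0599] [0.064 0.069] 0.074 524
filter [0.429 0.108 0.011] bbox c [0.4259 0.107 ] size [0.107 0.082] zmax 0.053 911 | scene c [0.4333 0.1106] [0.094 0.077] 0.05 579
press [ 0.589 -0.095  0.012] bbox c [ 0.5862 -0.0952] size [0.033 0.043] zmax 0.053 50 | scene c [ 0.588  -0.0963] [0.013 0.011] 0.051 39
lid [0.567 0.116 0.038] bbox c [0.5734 0.1153] size [0.071 0.073] zmax 0.039 694 | scene c [0.57   0.1236] [0.072 0.065] 0.037 272
tin [0.447 0.289 0.036] bbox c [0.4488 0.2859] size [0.084 0.086] zmax 0.041 1037 | scene c [0.4466 0.2811] [0.087 0.074] 0.039 534
spot [0.381 0.457 0.008] bbox c [0.3876 0.4585] size [0.083 0.137] zmax 0.092 1299 | scene c [0.3838 0.4577] [0.08  0.117] 0.09 1673
purple [0.532 0.438 0.009] bbox c [0.539  0.4192] size [0.103 0.08 ] zmax 0.09 1337 | scene c [0.5242 0.422 ] [0.08  0.081] 0.088 1533
honey [0.69  0.182 0.089] bbox c [0.6817 0.1823] size [0.078 0.059] zmax 0.093 676 | scene c [0.6871 0.1869] [0.057 0.058] 0.09 632
table z [-0.00230475 -0.0004659   0.00080896]
```

View pics/crop1.png

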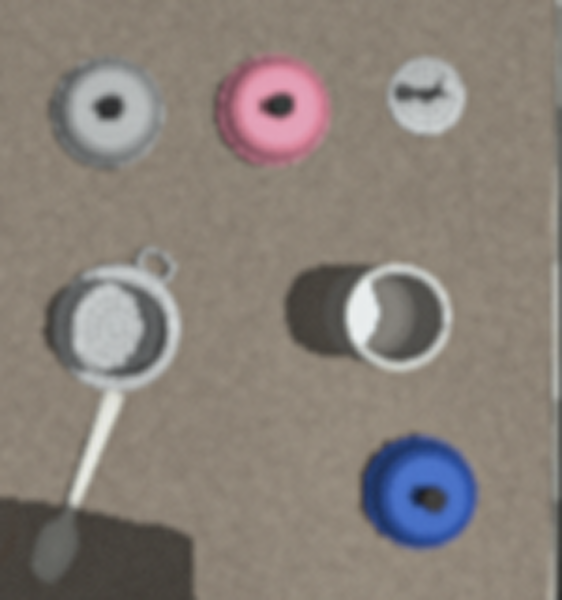

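The crop confirms the lid: the grey steel one at crop (108,110) with a black knob, beside the pink (272,108) and blue (420,490). The filter's ear points up-right at (157,263), and a spoon tip lies near its lower brim. Next I refine the centres.

```bash
python3 - <<'E'
from meas import *
D={n:np.load(n+'0.npz') for n in('top','scene')}
B=dict(beaker=((.444,-.068),.05,.066,.085),filter_rim=((.426,.107),.045,.044,.058),filter_brim=((.426,.107),.048,.004,.014),lid_knob=((.57,.117),.02,.030,.045),lid_skirt=((.573,.115),.05,.003,.012),press_knob=((.588,-.096),.02,.040,.06),saucer=((.576,.289),.075,.008,.02))
for n,(a,r,lo,hi) in B.items():
    for k in D:
        q=comp(D[k]['P'],a,r,lo,hi)
        if len(q)>5: print(n,k,len(q),'fit',circ(q).round(4),'bbox',((q[:,:2].min(0)+q[:,:2].max(0))/2).round(4),np.ptp(q[:,:2],axis=0).round(3),'mean',q.mean(0).round(4))
# top image ellipses by contour -> ray to plane
c=cam('top'); g=c['frame'].astype(int)
hsv=cv2.cvtColor(c['frame'],cv2.COLOR_BGR2HSV)
m=((hsv[...,1]<45)&(hsv[...,2]>150)).astype(np.uint8)
ear=None
def blob(m,u,v,rad):
    k=np.zeros_like(m); cv2.circle(k,(u,v),rad,1,-1); cs,_=cv2.findContours(m*k,0,1); b=max(cs,key=cv2.contourArea); return cv2.fitEllipse(cv2.convexHull(b))
for n,u,v,rad,h in(('saucer',209,157,32,.013),('beaker',355,214,22,.075),('press',363,156,15,.003)):
    e=blob(m,u,v,rad); p=ray(c,*e[0],h); z=np.linalg.norm(p-c['t']); print(n,np.round(e[0],1),'diam',np.round(np.array(e[1])*z/c['fx'],4),p.round(4))
E
```

```text
beaker top 175 fit [ 0.4438 -0.0606  0.0299] bbox [ 0.4439 -0.0607] [0.063 0.063] mean [ 0.4436 -0.0618  0.0738]
beaker scene 112 fit [ 0.4408 -0.0598  0.0303] bbox [ 0.4408 -0.0603] [0.064 0.069] mean [ 0.4392 -0.0578  0.0706]
filter_rim top 94 fit [0.4304 0.1068 0.0305] bbox [0.4309 0.1067] [0.062 0.062] mean [0.4296 0.1058 0.051 ]
filter_rim scene 104 fit [0.4278 0.1075 0.0306] bbox [0.4282 0.1066] [0.062 0.067] mean [0.4284 0.1076 0.0477]
filter_brim top 753 fit [0.4321 0.1106 0.0287] bbox [0.4255 0.107 ] [0.092 0.082] mean [0.4304 0.108  0.01  ]
filter_brim scene 146 fit [0.4297 0.1043 0.0373] bbox [0.4275 0.1106] [0.082 0.077] mean [0.4182 0.1261 0.0089]
lid_knob top 35 fit [0.5728 0.1152 0.0057] bbox [0.5725 0.1148] [0.015 0.013] mean [0.5726 0.115  0.0382]
lid_knob scene 22 fit [0.5711 0.1162 0.0074] bbox [0.5701 0.117 ] [0.017 0.016] mean [0.5701 0.1182 0.0352]
lid_skirt top 132 fit [0.5736 0.1152 0.0365] bbox [0.5743 0.1148] [0.096 0.098] mean [0.5711 0.1171 0.0081]
lid_skirt scene 91 fit [0.5712 0.1153 0.036 ] bbox [0.5696 0.1244] [0.073 0.064] mean [0.5572 0.138  0.0077]
press_knob top 28 fit [ 0.5899 -0.0979  0.0046] bbox [ 0.5902 -0.0981] [0.011 0.012] mean [ 0.5898 -0.0974  0.0497]
press_knob scene 12 fit [ 0.5892 -0.0961  0.0045] bbox [ 0.5883 -0.0952] [0.01  0.008] mean [ 0.5872 -0.0958  0.0461]
saucer top 1097 fit [0.5763 0.2892 0.0521] bbox [0.576  0.2894] [0.121 0.122] mean [0.5764 0.2908 0.0111]
saucer scene 189 fit [0.5738 0.2899 0.0539] bbox [0.5695 0.2851] [0.114 0.115] mean [0.5617 0.261  0.0105]
saucer [208.5 156.1] diam [0.1285 0.1293] [0.5755 0.2894 0.013 ]
beaker [356.4 214.2] diam [0.0689 0.0714] [ 0.4427 -0.0627  0.075 ]
press [363.7 155.3] diam [0.0546 0.0559] [ 0.5894 -0.0994  0.003 ]
```

Emit:
jog_arm(
  series=[
    [[0,0,0,0,0,0.085,85],[0,0,0,0,0,0.085,85],[0,0,0,0,0,0.085,85],[21,-35,0,0,0,0,85],[21,-35,0,0,0,0,85],[21,-35,0,0,0,0,85],[21,-35,0,0,0,0,85],[21,-35,0,0,0,0,85],[21,-35,0,0,0,0,85],[21,-35,0,0,0,0,85]],
  ],
)

```text
time_s: 1.15
eef_pos: [0.2925, -0.3099, 0.2311]
eef_rot: [-0.0, 1.0, -0.0, 0.0]
wrist_force: [-0.0, -0.0, 1.2]
opening: 0.995
grasp_force: 0.0
```

Emit:
jog_arm(
  series=[
    [[21,-35,0,0,0,0,85],[21,-35,0,0,0,0,85],[21,-35,0,0,0,0,85],[21,-35,10,0,0,0,85],[21,-35,20,0,0,0,85],[21,-35,20,0,0,0,85],[21,-35,20,0,0,0,85],[0,0,0,0,0,0,85],[0,0,0,0,0,0,85],[0,0,0,0,0,0,85]],
  ],
)

```text
time_s: 2.15
eef_pos: [0.4391, -0.0673, 0.1618]
eef_rot: [0.0, 1.0, -0.0, 0.0]
wrist_force: [0.4, -0.3, -0.0]
opening: 0.997
grasp_force: 0.0
```

Emit:
jog_arm(
  series=[
    [[3,-7,0,0,0,0,85],[0,0,20,0,0,0,85],[0,0,20,0,0,0,85],[0,0,20,0,0,0,85],[0,0,20,0,0,0,85],[0,0,20,0,0,0,85],[0,0,15,0,0,0,85],[0,0,12,0,0,0,85],[0,0,0,0,0,0,85],[0,0,0,0,0,0,85]],
  ],
)

```text
time_s: 3.15
eef_pos: [0.4424, -0.06, 0.0348]
eef_rot: [0.0, 1.0, -0.001, 0.0]
wrist_force: [-0.2, 0.2, 0.1]
opening: 0.993
grasp_force: 0.0
```

Emit:
jog_arm(
  series=[
    [[0,0,0,0,0,0,72],[0,0,0,0,0,0,68],[0,0,0,0,0,0,65],[0,0,0,0,0,0,62],[0,0,0,0,0,0,58],[0,0,0,0,0,0,58],[0,0,0,0,0,0,58],[0,0,0,0,0,0,58],[0,0,0,0,0,0,58],[0,0,0,0,0,0,58]],
  ],
)

```text
time_s: 4.15
eef_pos: [0.4428, -0.0599, 0.0355]
eef_rot: [0.0, 1.0, 0.0, 0.001]
wrist_force: [-2.1, -0.5, 8.8]
opening: 0.733
grasp_force: 63.1
```

Emit:
jog_arm(
  series=[
    [[0,0,-10,0,0,0,58],[0,0,-20,0,0,0,58],[0,0,-30,0,0,0,58],[0,0,-30,0,0,0,58],[5,-15,0,0,0,0,58],[10,-25,0,0,0,0,58],[10,-25,0,0,0,0,58],[10,-25,0,0,0,0,58],[10,-25,0,0,0,0,58],[10,-25,0,0,0,0,58]],
  ],
)

```text
time_s: 5.15
eef_pos: [0.497, 0.0818, 0.1246]
eef_rot: [-0.0, 1.0, -0.0, -0.0]
wrist_force: [1.0, -0.4, -1.3]
opening: 0.733
grasp_force: 66.0
```

Emit:
jog_arm(
  series=[
    [[10,-25,0,0,0,0,58],[10,-25,0,0,0,0,58],[10,-25,0,0,0,0,58],[10,-25,0,0,0,0,58],[10,-25,0,0,0,0,58],[10,-25,0,0,0,0,58],[10,-25,0,0,0,0,58],[8,-20,0,0,0,0,58],[0,-15,0,0,0,0,58],[0,0,0,0,0,0,58]],
  ],
)

```text
time_s: 6.15
eef_pos: [0.5743, 0.2921, 0.1241]
eef_rot: [-0.0, 1.0, 0.001, -0.0]
wrist_force: [1.0, 0.2, -1.6]
opening: 0.731
grasp_force: 66.1
```

```bash
python3 - <<'E'
from meas import *
print({k:np.round(v,4) for k,v in ctrl.get_obs().items() if k in('eef_pos','opening','time_s')})
c=cam('scene'); P=cloud(c); np.savez('scene1.npz',f=c['frame'],P=P)
cv2.imwrite('pics/s1.png',cv2.resize(c['frame'][130:300,100:340],(768,544),interpolation=2))
q=comp(P,(.576,.29),.05,.085,.2)
for lo in np.arange(.08,.2,.01):
    b=q[(q[:,2]>lo)&(q[:,2]<lo+.01)]
    if len(b)>8: print(lo.round(2),len(b),circ(b).round(4))
E
```

```text
{'time_s': np.float64(6.15), 'eef_pos': array([0.5743, 0.2921, 0.1241]), 'opening': np.float64(0.7312)}
0.08 9 [0.5718 0.2932 0.0229]
0.09 50 [0.5733 0.2927 0.0287]
0.1 93 [0.5738 0.2923 0.0323]
0.11 99 [0.5732 0.2931 0.0315]
0.12 86 [0.5739 0.2924 0.0323]
0.13 92 [0.5899 0.2881 0.048 ]
0.14 137 [0.5764 0.2994 0.033 ]
0.15 166 [0.5753 0.298  0.033 ]
0.16 107 [0.5777 0.2975 0.036 ]
0.17 58 [0.5679 0.2964 0.0385]
0.18 61 [0.5588 0.2932 0.0365]
0.19 80 [0.5701 0.2975 0.0298]
```

View pics/s1.png

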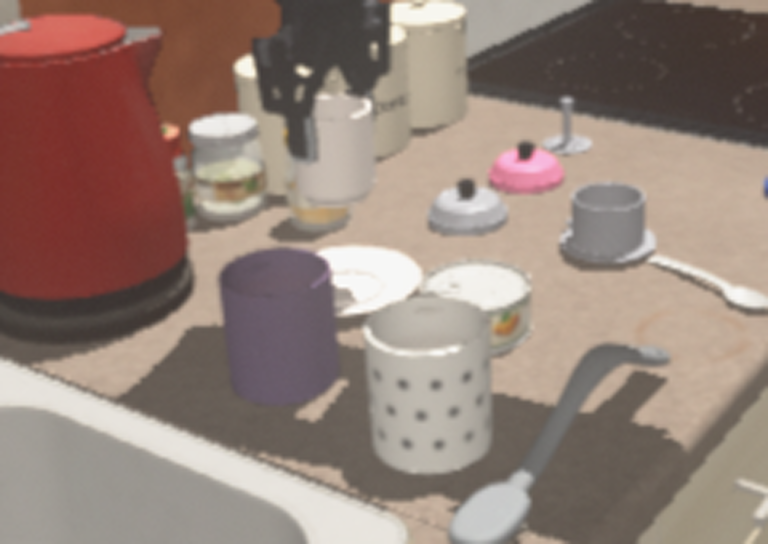

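The beaker is held upright at crop (345,150) over the saucer. It needs about 2.5 mm toward −y, then down.

Emit:
jog_arm(
  series=[
    [[0.7,2.5,0,0,0,0,58],[0,0,15,0,0,0,58],[0,0,20,0,0,0,58],[0,0,20,0,0,0,58],[0,0,14,0,0,0,58],[0,0,5,0,0,0,58],[0,0,3,0,0,0,58],[0,0,0,0,0,0,58],[0,0,0,0,0,0,58],[0,0,0,0,0,0,58]],
  ],
)

```text
time_s: 7.2
eef_pos: [0.5765, 0.2882, 0.0483]
eef_rot: [-0.0, 1.0, -0.0, 0.001]
wrist_force: [-0.1, -0.7, -2.4]
opening: 0.732
grasp_force: 66.1
```

Emit:
jog_arm(
  series=[
    [[0,0,1,0,0,0,58],[0,0,1,0,0,0,58],[0,0,1,0,0,0,58],[0,0,1,0,0,0,58],[0,0,1,0,0,0,58],[0,0,0.5,0,0,0,58],[0,0,0,0,0,0,58],[0,0,0,0,0,0,58],[0,0,0,0,0,0,58],[0,0,0,0,0,0,58]],
  ],
)

```text
time_s: 8.2
eef_pos: [0.5759, 0.288, 0.0419]
eef_rot: [-0.0, 1.0, -0.0, 0.0]
wrist_force: [0.2, 0.6, -2.1]
opening: 0.73
grasp_force: 66.1
```

```bash
python3 - <<'E'
from meas import *
o=[ctrl.get_obs()['eef_pos'] for _ in range(5)]; print(np.round(o,4)[:2])
c=cam('scene'); P=cloud(c)
q=comp(P,(.576,.29),.05,.02,.2)
for lo in (.02,.03,.04,.05):
    b=q[(q[:,2]>lo)&(q[:,2]<lo+.01)]; 
    if len(b)>8: print(lo,len(b),circ(b).round(4))
b=comp(P,(.575,.29),.075,.008,.016); b=b[np.hypot(b[:,0]-.575,b[:,1]-.29)>.04];print('saucer',circ(b).round(4),len(b))
cv2.imwrite('pics/s2.png',cv2.resize(c['frame'][150:240,150:270],(768,576),interpolation=2))
E
```

```text
[[0.5759 0.288  0.0419]
 [0.5759 0.288  0.0419]]
0.02 53 [0.5735 0.2897 0.0302]
0.03 59 [0.5763 0.2887 0.0328]
0.04 60 [0.5752 0.2881 0.0317]
0.05 89 [0.5756 0.2911 0.032 ]
saucer [0.575  0.2901 0.0559] 114
```

View pics/s2.png

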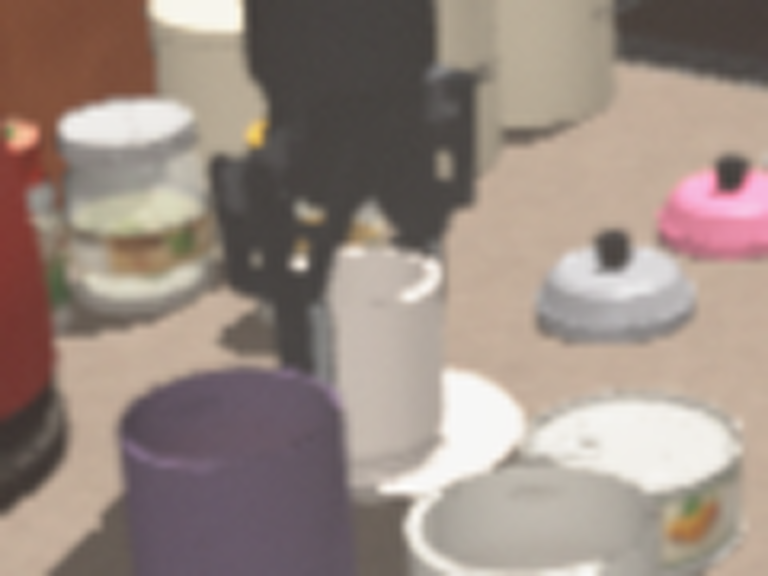

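The beaker stands just above the saucer floor, at crop (385,360). One more millimetre in +y, then down to contact.

Emit:
jog_arm(
  series=[
    [[0,-1,0,0,0,0,58],[0,0,0.5,0,0,0,58],[0,0,0.5,0,0,0,58],[0,0,0.5,0,0,0,58],[0,0,0.5,0,0,0,58],[0,0,0.5,0,0,0,58],[0,0,0,0,0,0,58],[0,0,0,0,0,0,58],[0,0,0,0,0,0,58],[0,0,0,0,0,0,58]],
  ],
)

```text
time_s: 9.25
eef_pos: [0.5759, 0.289, 0.0406]
eef_rot: [0.0, 1.0, -0.0, 0.0]
wrist_force: [-4.1, -1.7, 6.7]
opening: 0.73
grasp_force: 67.0
```

Emit:
jog_arm(
  series=[
    [[0,0,0,0,0,0,64],[0,0,0,0,0,0,66],[0,0,0,0,0,0,70],[0,0,0,0,0,0,78],[0,0,0,0,0,0,84],[0,0,0,0,0,0,84],[0,0,-5,0,0,0,84],[0,0,-15,0,0,0,84],[0,0,-30,0,0,0,84],[0,0,-30,0,0,0,84]],
  ],
)

```text
time_s: 10.25
eef_pos: [0.5757, 0.2889, 0.1209]
eef_rot: [0.0, 1.0, -0.0, -0.0]
wrist_force: [0.1, -0.1, -0.1]
opening: 0.981
grasp_force: 0.0
```

Emit:
jog_arm(
  series=[
    [[0,0,-20,0,0,0,84],[-15,20,0,0,0,0,84],[-20,25,0,0,0,0,84],[-20,25,0,0,0,0,84],[-20,25,0,0,0,0,84],[-20,25,0,0,0,0,84],[-20,25,0,0,0,0,84],[-20,25,0,0,0,0,84],[-12,12,0,0,0,0,84],[0,0,0,0,0,0,84]],
  ],
)

```text
time_s: 11.25
eef_pos: [0.4281, 0.106, 0.1404]
eef_rot: [0.0, 1.0, -0.001, 0.001]
wrist_force: [1.6, -0.2, -0.4]
opening: 0.988
grasp_force: 0.0
```

```bash
python3 - <<'E'
from meas import *
for n in('top','scene'):
    c=cam(n); P=cloud(c); np.savez(n+'2.npz',f=c['frame'],P=P)
    q=comp(P,(.576,.29),.05,.072,.09); print(n,'beaker rim',len(q),circ(q).round(4),np.percentile(q[:,2],[50,90]).round(4))
    b=comp(P,(.575,.29),.075,.008,.016); b=b[np.hypot(b[:,0]-.575,b[:,1]-.29)>.045];print(' saucer',circ(b).round(4),len(b))
    if n=='top': cv2.imwrite('pics/t2.png',cv2.resize(c['frame'][80:280,140:400],(780,600),interpolation=2))
E
```

```text
top beaker rim 152 [0.5767 0.289  0.0299] [0.0797 0.0821]
 saucer [0.5763 0.2898 0.0544] 821
scene beaker rim 153 [0.5738 0.291  0.0301] [0.0762 0.0791]
 saucer [0.5753 0.2899 0.0557] 114
```

View pics/t2.png

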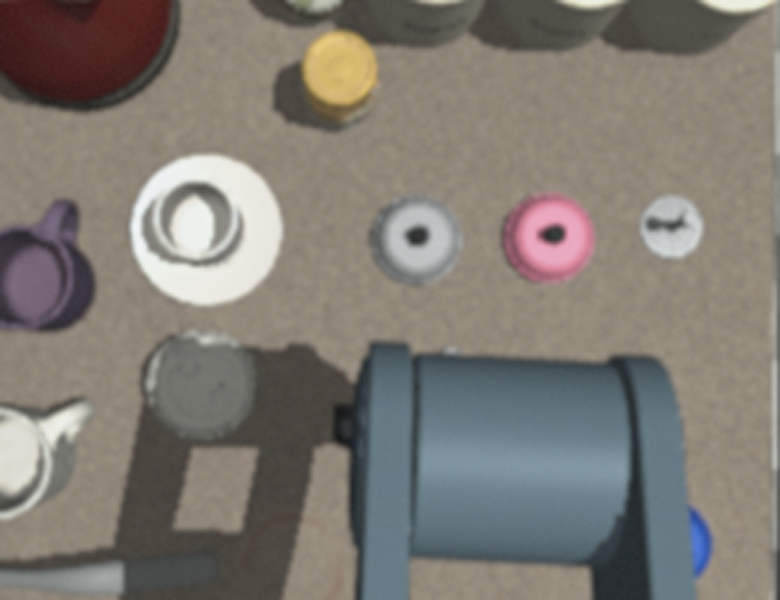

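Beaker rim at z ≈ 0.080, within about 1 mm of the saucer centre: seated. Now the filter.

Emit:
jog_arm(
  series=[
    [[1,-1,20,0,0,0,84],[0,0,20,0,0,0,84],[0,0,20,0,0,0,84],[0,0,20,0,0,0,84],[0,0,20,0,0,0,84],[0,0,15,0,0,0,84],[0,0,10,0,0,0,84],[0,0,0,0,0,0,84],[0,0,0,0,0,0,76],[0,0,0,0,0,0,70]],
  ],
)

```text
time_s: 12.35
eef_pos: [0.4307, 0.1082, 0.0151]
eef_rot: [0.0, 1.0, 0.0, 0.001]
wrist_force: [-0.5, -0.2, -0.1]
opening: 0.822
grasp_force: 0.0
```

Emit:
jog_arm(
  series=[
    [[0,0,0,0,0,0,67],[0,0,0,0,0,0,64],[0,0,0,0,0,0,61],[0,0,0,0,0,0,58],[0,0,0,0,0,0,58],[0,0,0,0,0,0,58],[0,0,0,0,0,0,58],[0,0,0,0,0,0,58],[0,0,0,0,0,0,58],[0,0,0,0,0,0,58]],
  ],
)

```text
time_s: 13.35
eef_pos: [0.4305, 0.1079, 0.0154]
eef_rot: [0.0, 1.0, -0.0, 0.001]
wrist_force: [-3.5, -0.9, 8.6]
opening: 0.721
grasp_force: 62.8
```

Emit:
jog_arm(
  series=[
    [[0,0,-5,0,0,0,58],[0,0,-20,0,0,0,58],[0,0,-30,0,0,0,58],[0,0,-30,0,0,0,58],[0,0,-30,0,0,0,58],[10,-11,0,0,0,0,58],[20,-25,0,0,0,0,58],[20,-25,0,0,0,0,58],[20,-25,0,0,0,0,58],[20,-25,0,0,0,0,58]],
  ],
)

```text
time_s: 14.35
eef_pos: [0.52, 0.2204, 0.128]
eef_rot: [0.0, 1.0, -0.0, -0.001]
wrist_force: [0.4, -0.9, -1.8]
opening: 0.724
grasp_force: 65.7
```

Emit:
jog_arm(
  series=[
    [[20,-25,0,0,0,0,58],[20,-25,0,0,0,0,58],[16,-20,0,0,0,0,58],[0,0,0,0,0,0,58],[0,0,0,0,0,0,58],[0,0,0,0,0,0,58],[0,0,15,0,0,0,58],[0,0,0,0,0,0,58],[0,0,0,0,0,0,58],[0,0,0,0,0,0,58]],
  ],
)

```text
time_s: 15.35
eef_pos: [0.5758, 0.2887, 0.1143]
eef_rot: [-0.0, 1.0, -0.0, 0.0]
wrist_force: [0.9, -0.7, -1.1]
opening: 0.727
grasp_force: 65.8
```

```bash
python3 - <<'E'
from meas import *
print(ctrl.get_obs()['eef_pos'].round(4))
c=cam('scene'); P=cloud(c)
for lo in (.055,.063,.071,.10,.105,.11,.115,.12,.13,.14):
    q=comp(P,(.575,.29),.055,lo,lo+.008)
    if len(q)>10: print(lo,len(q),circ(q).round(4),q[:,:2].min(0).round(4),q[:,:2].max(0).round(4))
cv2.imwrite('pics/s3.png',cv2.resize(c['frame'][120:240,130:290],(768,576),interpolation=2))
E
```

```text
[0.5758 0.2887 0.1143]
0.055 103 [0.5739 0.2911 0.0303] [0.5417 0.2601] [0.6049 0.323 ]
0.063 126 [0.574  0.2913 0.0303] [0.5412 0.2595] [0.6061 0.3245]
0.071 130 [0.5739 0.2911 0.03  ] [0.5425 0.2586] [0.6057 0.3224]
0.1 116 [0.5733 0.2905 0.0373] [0.5313 0.252 ] [0.6145 0.3314]
0.105 165 [0.5762 0.2875 0.037 ] [0.5313 0.252 ] [0.6145 0.3314]
0.11 72 [0.5736 0.2895 0.0314] [0.5406 0.2772] [0.5921 0.3221]
0.115 67 [0.5825 0.2869 0.04  ] [0.5413 0.2776] [0.5849 0.3278]
0.12 72 [0.5795 0.2904 0.0364] [0.5401 0.2677] [0.5998 0.3325]
0.13 124 [0.5762 0.2948 0.0332] [0.5407 0.2594] [0.6022 0.3353]
0.14 133 [0.5745 0.2929 0.0321] [0.5388 0.2428] [0.6016 0.3356]
```

View pics/s3.png

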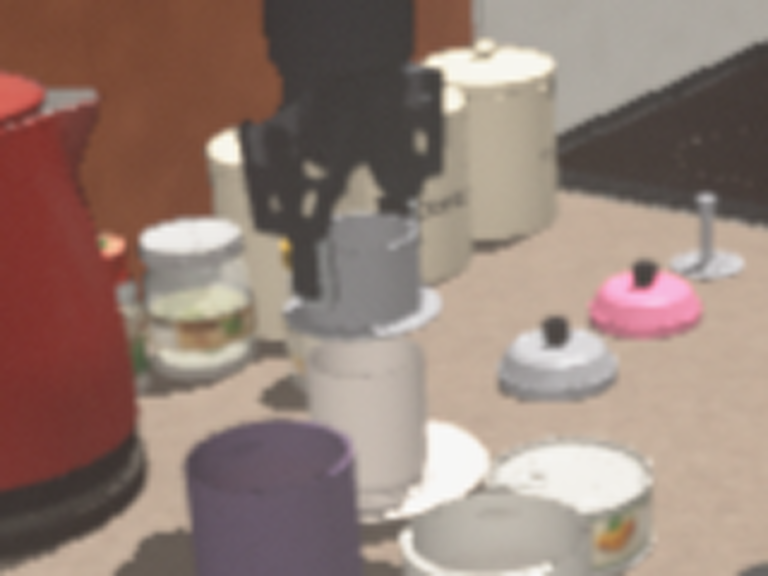

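The filter, at crop (365,280), hangs level over the beaker mouth, within about 1 mm. Lowering.

Emit:
jog_arm(
  series=[
    [[0.5,-0.7,5,0,0,0,58],[0,0,5,0,0,0,58],[0,0,4,0,0,0,58],[0,0,3,0,0,0,58],[0,0,3,0,0,0,58],[0,0,2,0,0,0,58],[0,0,1,0,0,0,58],[0,0,0,0,0,0,58],[0,0,0,0,0,0,58],[0,0,0,0,0,0,58]],
  ],
)

```text
time_s: 16.4
eef_pos: [0.5765, 0.2897, 0.0915]
eef_rot: [-0.0, 1.0, -0.0, 0.0]
wrist_force: [0.9, 0.2, -1.0]
opening: 0.726
grasp_force: 65.8
```

Emit:
jog_arm(
  series=[
    [[0,0,0.5,0,0,0,58],[0,0,0.5,0,0,0,58],[0,0,0.5,0,0,0,58],[0,0,0.5,0,0,0,58],[0,0,0,0,0,0,58],[0,0,0,0,0,0,58],[0,0,0,0,0,0,58],[0,0,0,0,0,0,58],[0,0,0,0,0,0,58],[0,0,0,0,0,0,58]],
  ],
)

```text
time_s: 17.4
eef_pos: [0.5764, 0.2897, 0.0895]
eef_rot: [-0.0, 1.0, -0.0, 0.0]
wrist_force: [-0.8, -0.9, 1.8]
opening: 0.723
grasp_force: 66.0
```

Contact at the expected height (0.0895). A hair lower, then release.

Emit:
jog_arm(
  series=[
    [[0,0,0.4,0,0,0,58],[0,0,0,0,0,0,62],[0,0,0,0,0,0,64],[0,0,0,0,0,0,68],[0,0,0,0,0,0,76],[0,0,0,0,0,0,84],[0,0,0,0,0,0,84],[0,0,-10,0,0,0,84],[0,0,-20,0,0,0,84],[0,0,-30,0,0,0,84]],
  ],
)

```text
time_s: 18.4
eef_pos: [0.5751, 0.2893, 0.1483]
eef_rot: [0.0, 1.0, -0.0, -0.002]
wrist_force: [0.1, -0.9, 0.6]
opening: 0.982
grasp_force: 0.0
```

Emit:
jog_arm(
  series=[
    [[0,15,-10,0,0,0,70],[0,40,0,0,0,0,50],[0,40,0,0,0,0,30],[0,40,0,0,0,0,30],[0,40,0,0,0,0,30],[0,40,0,0,0,0,30],[3,40,0,0,0,0,30],[3,40,0,0,0,0,30],[3,40,0,0,0,0,30],[3,30,0,0,0,0,30]],
  ],
)

```text
time_s: 19.4
eef_pos: [0.5876, -0.0787, 0.1589]
eef_rot: [0.0, 1.0, -0.001, 0.0]
wrist_force: [1.7, 0.2, 0.3]
opening: 0.35
grasp_force: 0.0
```

```bash
python3 - <<'E'
from meas import *
print(ctrl.get_obs()['eef_pos'].round(4))
for n in('top','scene'):
    c=cam(n); P=cloud(c)
    q=comp(P,(.576,.29),.04,.115,.135); print(n,'filter rim',len(q),circ(q).round(4),np.percentile(q[:,2],[50,90]).round(4))
    q=comp(P,(.576,.29),.05,.05,.07); print(n,'beaker',len(q),circ(q).round(4) if len(q)>9 else 0)
E
```

```text
[ 0.5876 -0.0787  0.1589]
top filter rim 149 [0.5759 0.2898 0.0304] [0.1246 0.1267]
top beaker 0 0
scene filter rim 187 [0.5737 0.2914 0.0305] [0.1201 0.1239]
scene beaker 175 [0.5751 0.2901 0.0314]
```

Emit:
jog_arm(
  series=[
    [[2,18,0,0,0,0,30],[0,0,20,0,0,0,30],[0,0,25,0,0,0,30],[0,0,25,0,0,0,30],[0,0,15,0,0,0,30],[0,0,0,0,0,0,30],[0,0,0,0,0,0,30],[0,0,0,0,0,0,30],[0,0,0,0,0,0,30],[0,0,0,0,0,0,30]],
  ],
)

```text
time_s: 20.5
eef_pos: [0.5909, -0.0935, 0.075]
eef_rot: [0.0, 1.0, -0.0, 0.001]
wrist_force: [-0.1, -0.2, -0.4]
opening: 0.35
grasp_force: 0.0
```

```bash
python3 - <<'E'
from meas import *
print(ctrl.get_obs()['eef_pos'].round(4))
c=cam('scene')
cv2.imwrite('pics/s4.png',cv2.resize(c['frame'][100:200,220:350],(780,600),interpolation=2))
E
```

```text
[ 0.5909 -0.0935  0.075 ]
```

View pics/s4.png

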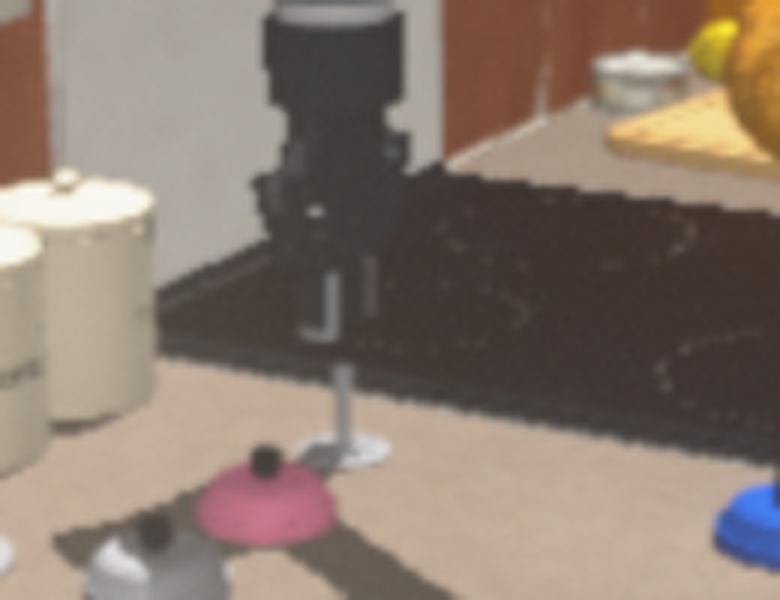

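The press stem at crop (343,400) lies under the open fingers (315–370, 340). 4 mm toward −y, then down and close.

Emit:
jog_arm(
  series=[
    [[-0.5,4,0,0,0,0,30],[0,0,15,0,0,0,30],[0,0,12,0,0,0,30],[0,0,8,0,0,0,30],[0,0,2,0,0,0,30],[0,0,0,0,0,0,30],[0,0,0,0,0,0,22],[0,0,0,0,0,0,16],[0,0,0,0,0,0,13],[0,0,0,0,0,0,11]],
  ],
)

```text
time_s: 21.55
eef_pos: [0.5902, -0.0975, 0.0374]
eef_rot: [0.0, 1.0, -0.0, 0.001]
wrist_force: [0.9, -0.4, 1.5]
opening: 0.137
grasp_force: 10.2
```

Emit:
jog_arm(
  series=[
    [[0,0,0,0,0,0,8],[0,0,0,0,0,0,6],[0,0,0,0,0,0,6],[0,0,0,0,0,0,6],[0,0,0,0,0,0,6],[0,0,0,0,0,0,6],[0,0,-5,0,0,0,6],[0,0,-10,0,0,0,6],[0,0,0,0,0,0,6],[0,0,0,0,0,0,6]],
  ],
)

```text
time_s: 22.55
eef_pos: [0.5899, -0.0973, 0.0522]
eef_rot: [0.0, 1.0, -0.0, 0.0]
wrist_force: [-0.2, -0.9, -1.4]
opening: 0.107
grasp_force: 58.6
```

```bash
python3 - <<'E'
from meas import *
print(ctrl.get_obs()['eef_pos'].round(4))
c=cam('scene')
cv2.imwrite('pics/s5.png',cv2.resize(c['frame'][110:190,230:334],(780,600),interpolation=2))
E
```

```text
[ 0.5899 -0.0973  0.0522]
```

View pics/s5.png

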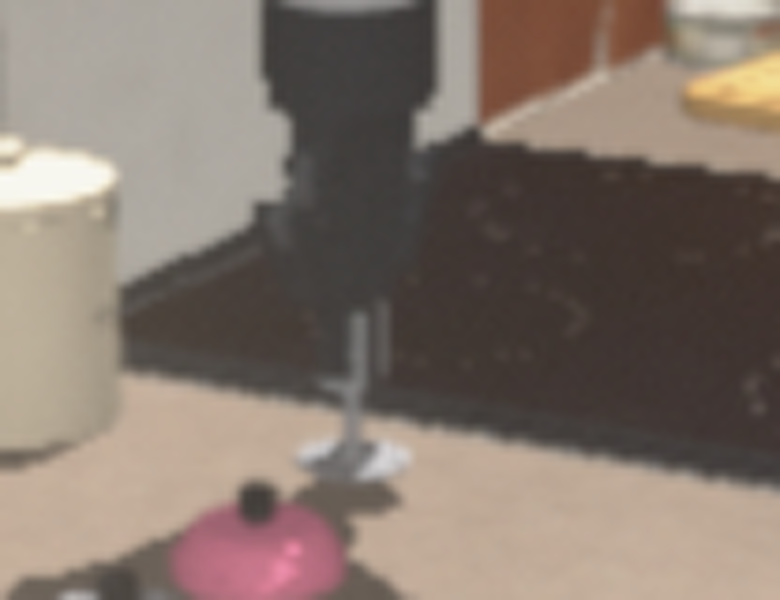

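The press is held, disc level and off the surface at crop (352,458). I'll lift it high and carry it over.

Emit:
jog_arm(
  series=[
    [[0,0,-15,0,0,0,6],[0,0,-30,0,0,0,6],[0,0,-35,0,0,0,6],[0,0,-35,0,0,0,6],[0,-7,-25,0,0,0,6],[-1,-20,-8,0,0,0,6],[-2,-30,0,0,0,0,6],[-2,-30,0,0,0,0,6],[-2,-30,0,0,0,0,6],[-2,-30,0,0,0,0,6]],
  ],
)

```text
time_s: 23.6
eef_pos: [0.5805, 0.0508, 0.2009]
eef_rot: [-0.0, 1.0, -0.0, 0.0]
wrist_force: [-0.2, -0.4, -0.2]
opening: 0.105
grasp_force: 58.6
```

Emit:
jog_arm(
  series=[
    [[-2,-30,0,0,0,0,6],[-2,-30,0,0,0,0,6],[-2,-30,0,0,0,0,6],[0,-30,0,0,0,0,6],[0,-30,0,0,0,0,6],[0,-30,0,0,0,0,6],[0,-20,0,0,0,0,6],[0,-10,0,0,0,0,6],[0,0,0,0,0,0,6],[0,0,0,0,0,0,6]],
  ],
)

```text
time_s: 24.6
eef_pos: [0.5748, 0.259, 0.2001]
eef_rot: [0.0, 1.0, -0.0, -0.0]
wrist_force: [0.7, -0.4, -0.7]
opening: 0.105
grasp_force: 58.6
```

```bash
python3 - <<'E'
from meas import *
p=ctrl.get_obs()['eef_pos'];print(p.round(4))
c=cam('scene');P=cloud(c)
for lo in(.11,.117,p[2]-.042,p[2]-.036):
    q=comp(P,(.575,.29),.04,lo,lo+.007)
    if len(q)>9: print(round(lo,3),len(q),circ(q).round(4),((q[:,:2].min(0)+q[:,:2].max(0))/2).round(4),np.ptp(q[:,:2],axis=0).round(3))
cv2.imwrite('pics/s6.png',cv2.resize(c['frame'][90:210,130:290],(768,576),interpolation=2))
E
```

```text
[0.5748 0.259  0.2001]
0.11 125 [0.5734 0.2911 0.0307] [0.574  0.2917] [0.063 0.066]
0.117 130 [0.5735 0.2915 0.0307] [0.573  0.2912] [0.064 0.064]
0.158 49 [0.5725 0.2674 0.0173] [0.5714 0.2697] [0.047 0.031]
0.164 70 [0.5717 0.272  0.0131] [0.5725 0.2703] [0.048 0.033]
```

View pics/s6.png

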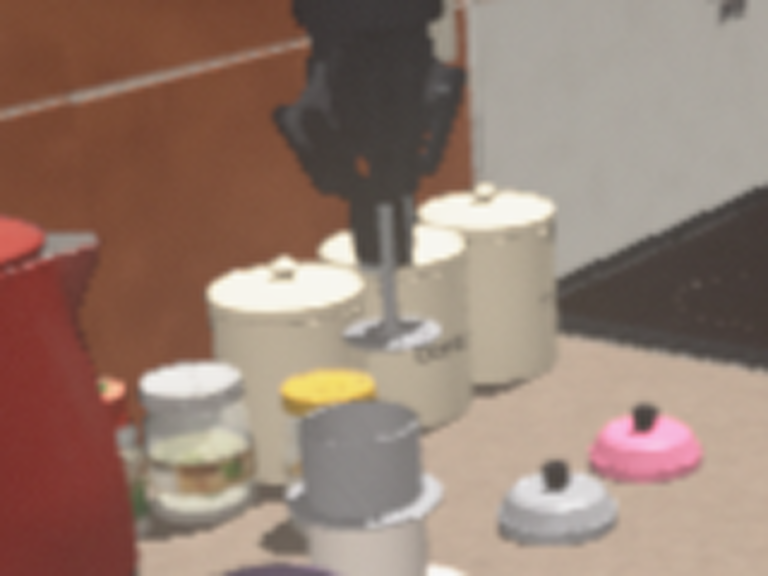

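The press is level at crop (392,332), still 31 mm short of the filter at (362,405). Continuing.

Emit:
jog_arm(
  series=[
    [[0,-20,0,0,0,0,6],[0,-11,0,0,0,0,6],[0,0,0,0,0,0,6],[0,0,0,0,0,0,6],[0,0,15,0,0,0,6],[0,0,10,0,0,0,6],[0,0,0,0,0,0,6],[0,0,0,0,0,0,6],[0,0,0,0,0,0,6],[0,0,0,0,0,0,6]],
  ],
)

```text
time_s: 25.65
eef_pos: [0.5752, 0.2907, 0.1754]
eef_rot: [-0.0, 1.0, -0.0, 0.0]
wrist_force: [-0.8, -0.1, -0.1]
opening: 0.102
grasp_force: 58.6
```

```bash
python3 - <<'E'
from meas import *
p=ctrl.get_obs()['eef_pos'];print(p.round(4))
c=cam('scene');P=cloud(c);h=p[2]-.0374
q=comp(P,(.575,.29),.035,h-.004,h+.010); print(len(q))
# pixel extents of the disc -> ray at its mid height
m=(np.hypot(P[...,0]-.574,P[...,1]-.291)<.035)&(P[...,2]>h-.006)&(P[...,2]<h+.012)
m=cv2.morphologyEx(m.astype(np.uint8),cv2.MORPH_OPEN,np.ones((1,3)))
v,u=np.nonzero(m);print(u.min(),u.max(),v.min(),v.max())
cs,_=cv2.findContours(m,0,1); e=cv2.fitEllipse(cv2.convexHull(max(cs,key=cv2.contourArea))); print(e,ray(c,*e[0],h+.0015).round(4))
m2=(np.hypot(P[...,0]-.574,P[...,1]-.291)<.045)&(P[...,2]>.09)&(P[...,2]<.13)
v,u=np.nonzero(m2); print('pot', [ (k, u[v==k].min(),u[v==k].max()) for k in range(v.min(),v.max(),3)])
a,b=[ (ray(c,x,e[0][1],h+.0015)) for x in (u.min(),u.max())]
cv2.imwrite('pics/s7.png',cv2.resize(c['frame'][120:200,150:254],(780,600),interpolation=2))
E
```

```text
[0.5752 0.2907 0.1754]
129
194 214 169 176
((204.03675842285156, 172.37059020996094), (7.5349225997924805, 20.493364334106445), 86.89793395996094) [0.5716 0.294  0.1395]
pot [(174, np.int64(213), np.int64(213)), (177, np.int64(193), np.int64(217)), (180, np.int64(192), np.int64(217)), (183, np.int64(193), np.int64(217)), (186, np.int64(193), np.int64(217)), (189, np.int64(193), np.int64(217)), (192, np.int64(194), np.int64(215))]
```

View pics/s7.png

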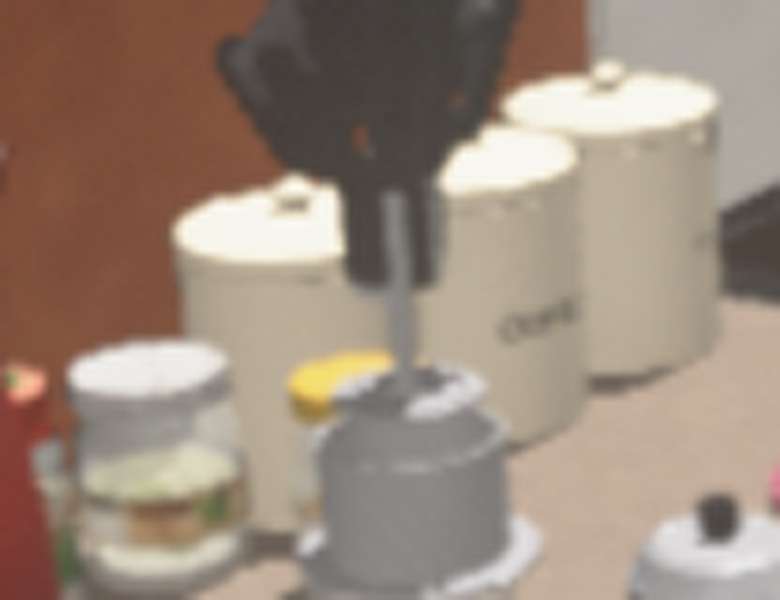

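The disc at crop (410,392) is centred over the pot, whose rim spans 320–508. Small y correction, then lower.

Emit:
jog_arm(
  series=[
    [[0.2,0.8,3,0,0,0,6],[0,0,5,0,0,0,6],[0,0,5,0,0,0,6],[0,0,5,0,0,0,6],[0,0,5,0,0,0,6],[0,0,0,0,0,0,6],[0,0,0,0,0,0,6],[0,0,0,0,0,0,6],[0,0,0,0,0,0,6],[0,0,0,0,0,0,6]],
  ],
)

```text
time_s: 26.7
eef_pos: [0.5752, 0.2899, 0.1522]
eef_rot: [-0.0, 1.0, -0.0, 0.0]
wrist_force: [0.6, 0.2, -0.5]
opening: 0.105
grasp_force: 58.6
```

Emit:
jog_arm(
  series=[
    [[0,0,5,0,0,0,6],[0,0,5,0,0,0,6],[0,0,5,0,0,0,6],[0,0,5,0,0,0,6],[0,0,4,0,0,0,6],[0,0,3,0,0,0,6],[0,0,1,0,0,0,6],[0,0,0,0,0,0,6],[0,0,0,0,0,0,6],[0,0,0,0,0,0,6]],
  ],
)

```text
time_s: 27.7
eef_pos: [0.5752, 0.2899, 0.1242]
eef_rot: [-0.0, 1.0, -0.0, 0.0]
wrist_force: [-0.1, 0.2, -0.2]
opening: 0.101
grasp_force: 58.6
```

Emit:
jog_arm(
  series=[
    [[0,0,0.6,0,0,0,6],[0,0,0.6,0,0,0,6],[0,0,0.6,0,0,0,6],[0,0,0.6,0,0,0,6],[0,0,0.4,0,0,0,6],[0,0,0,0,0,0,6],[0,0,0,0,0,0,6],[0,0,0,0,0,0,6],[0,0,0,0,0,0,6],[0,0,0,0,0,0,6]],
  ],
)

```text
time_s: 28.7
eef_pos: [0.5751, 0.2899, 0.1213]
eef_rot: [-0.0, 1.0, -0.0, 0.0]
wrist_force: [-0.9, -0.4, 2.4]
opening: 0.101
grasp_force: 58.9
```

Contact at the expected height. Opening only a little, then up.

Emit:
jog_arm(
  series=[
    [[0,0,0,0,0,0,12],[0,0,0,0,0,0,14],[0,0,0,0,0,0,18],[0,0,0,0,0,0,22],[0,0,0,0,0,0,24],[0,0,-5,0,0,0,24],[0,0,-10,0,0,0,24],[0,0,-20,0,0,0,24],[0,0,-25,0,0,0,24],[0,10,-10,0,0,0,32]],
  ],
)

```text
time_s: 29.7
eef_pos: [0.5765, 0.2809, 0.195]
eef_rot: [-0.001, 1.0, 0.001, 0.003]
wrist_force: [-0.5, -0.5, -0.5]
opening: 0.375
grasp_force: 0.0
```

Emit:
jog_arm(
  series=[
    [[0,25,0,0,0,0,40],[0,35,0,0,0,0,40],[0,35,0,0,0,0,40],[0,35,0,0,0,0,40],[-2,30,20,0,0,0,40],[0,5,30,0,0,0,40],[0,0,30,0,0,0,40],[0,0,0,0,0,0,40],[0,0,0,0,0,0,40],[0,0,0,0,0,0,40]],
  ],
)

```text
time_s: 30.7
eef_pos: [0.5743, 0.115, 0.1131]
eef_rot: [0.0, 1.0, 0.0, 0.002]
wrist_force: [-0.5, -0.2, 0.2]
opening: 0.471
grasp_force: 0.0
```

```bash
python3 - <<'E'
from meas import *
p=ctrl.get_obs()['eef_pos'];print(p.round(4))
for n in('top','scene'):
    c=cam(n);P=cloud(c)
    for nm,a,r,lo,hi in(('filter',(.575,.29),.04,.115,.130),('stem',(.575,.29),.015,.130,.145),('knob',(.572,.116),.02,.03,.042)):
        q=comp(P,a,r,lo,hi); 
        if len(q)>5: print(n,nm,len(q),circ(q).round(4),q.mean(0).round(4),np.percentile(q[:,2],90).round(4))
    if n=='scene': cv2.imwrite('pics/s8.png',cv2.resize(c['frame'][120:220,160:290],(780,600),interpolation=2))
E
```

```text
[0.5743 0.115  0.1131]
top filter 147 [0.575  0.2903 0.0303] [0.576  0.2911 0.1236] 0.1269
top stem 26 [0.5742 0.2903 0.0042] [0.5741 0.2902 0.1356] 0.1371
scene filter 178 [0.5728 0.2919 0.0303] [0.571  0.2945 0.1205] 0.1242
scene stem 14 [-24.0112  11.6138  27.0632] [0.5705 0.2925 0.1336] 0.1356
scene knob 22 [0.5712 0.1172 0.0063] [0.57   0.1184 0.0353] 0.0378
```

View pics/s8.png

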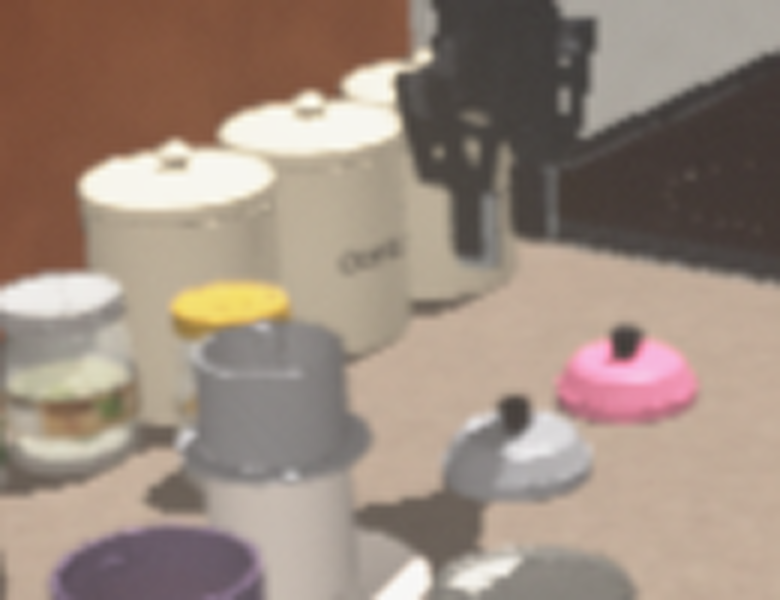

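The press stem top is at z 0.136 (expected 0.136) in the pot's middle, crop (280,340). The lid's knob is at (515,412) and the gripper is above it. Now the lid.

Emit:
jog_arm(
  series=[
    [[-1.5,-0.5,20,0,0,0,40],[0,0,20,0,0,0,40],[0,0,20,0,0,0,40],[0,0,15,0,0,0,40],[0,0,8,0,0,0,40],[0,0,3,0,0,0,40],[0,0,0,0,0,0,40],[0,0,0,0,0,0,30],[0,0,0,0,0,0,24],[0,0,0,0,0,0,20]],
  ],
)

```text
time_s: 31.8
eef_pos: [0.572, 0.1154, 0.0257]
eef_rot: [0.0, 1.0, -0.0, 0.001]
wrist_force: [1.0, -0.5, 0.4]
opening: 0.237
grasp_force: 0.0
```

Emit:
jog_arm(
  series=[
    [[0,0,0,0,0,0,17],[0,0,0,0,0,0,14],[0,0,0,0,0,0,12],[0,0,0,0,0,0,11],[0,0,0,0,0,0,11],[0,0,0,0,0,0,11],[0,0,0,0,0,0,11],[0,0,0,0,0,0,11],[0,0,0,0,0,0,11],[0,0,0,0,0,0,11]],
  ],
)

```text
time_s: 32.8
eef_pos: [0.5719, 0.1153, 0.0258]
eef_rot: [0.0, 1.0, -0.0, 0.0]
wrist_force: [-1.2, -0.5, 5.8]
opening: 0.158
grasp_force: 58.5
```

Emit:
jog_arm(
  series=[
    [[0,0,-5,0,0,0,11],[0,0,-15,0,0,0,11],[0,0,-30,0,0,0,11],[0,0,-35,0,0,0,11],[0,0,-35,0,0,0,11],[0,0,-35,0,0,0,11],[0,-10,-15,0,0,0,11],[0,-20,0,0,0,0,11],[0,-25,0,0,0,0,11],[0,-25,0,0,0,0,11]],
  ],
)

```text
time_s: 33.8
eef_pos: [0.5709, 0.1967, 0.1948]
eef_rot: [-0.0, 1.0, -0.0, -0.0]
wrist_force: [0.5, -0.3, -1.0]
opening: 0.16
grasp_force: 58.6
```

Emit:
jog_arm(
  series=[
    [[0,-25,0,0,0,0,11],[0,-25,0,0,0,0,11],[0,-25,0,0,0,0,11],[1.7,-20,0,0,0,0,11],[0,0,0,0,0,0,11],[0,0,10,0,0,0,11],[0,0,5,0,0,0,11],[0,0,0,0,0,0,11],[0,0,0,0,0,0,11],[0,0,0,0,0,0,11]],
  ],
)

```text
time_s: 34.8
eef_pos: [0.5735, 0.2899, 0.1803]
eef_rot: [-0.0, 1.0, -0.001, 0.0]
wrist_force: [-0.1, 0.2, -0.5]
opening: 0.165
grasp_force: 58.6
```

```bash
python3 - <<'E'
from meas import *
p=ctrl.get_obs()['eef_pos'];print(p.round(4))
c=cam('scene');P=cloud(c);h=p[2]-.0258
for lo,hi in((.1,.11),(.11,.12),(h-.002,h+.006),(h,h+.01)):
    q=comp(P,(.575,.29),.05,lo,hi); print(round(lo,3),len(q),circ(q).round(4),np.ptp(q[:,:2],axis=0).round(3))
cv2.imwrite('pics/s9.png',cv2.resize(c['frame'][120:210,150:267],(780,600),interpolation=2))
E
```

```text
[0.5735 0.2899 0.1803]
0.1 126 [0.5728 0.2912 0.0307] [0.064 0.065]
0.11 162 [0.5726 0.2913 0.0304] [0.064 0.065]
0.152 79 [0.573  0.2904 0.0371] [0.061 0.062]
0.154 134 [0.5729 0.2906 0.0366] [0.066 0.069]
```

View pics/s9.png

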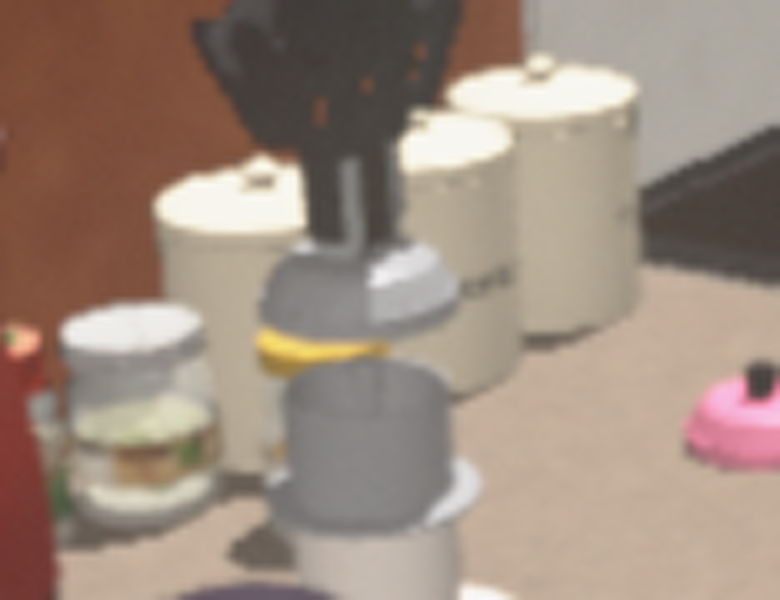

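```bash
python3 - <<'E'
from meas import *
p=ctrl.get_obs()['eef_pos'];h=p[2]-.0258
for k in range(2):
    c=cam('scene');P=cloud(c)
    near=np.hypot(P[...,0]-.573,P[...,1]-.291)<.05
    for nm,lo,hi,H in(('lid',h-.004,h+.012,h+.003),('pot',.088,.122,.11),('beaker',.03,.06,.045)):
        m=near&(P[...,2]>lo)&(P[...,2]<hi); v,u=np.nonzero(m)
        r=[(u[v==y].min(),u[v==y].max()) for y in range(v.min(),v.max()+1) if (v==y).sum()>8]; r=np.array(r); w=r[:,1]-r[:,0]
        s=r[w>=w.max()-1]; mid=s.mean(); 
        d=c['R'].T@(np.array([.573,.291,H])-c['t']); print(nm,'rows',len(s),'mid u',mid.round(2),'width mm',(s[:,1]-s[:,0]+1).mean()*d[2]/c['fx']*1e3,'lateral mm rel. to (.573,.291):',((mid-c['cx'])*d[2]/c['fx']-d[0])*1e3)
E
```

```text
lid rows 4 mid u 203.38 width mm 74.16670970743829 lateral mm rel. to (.573,.291): -1.120924027006115
pot rows 11 mid u 205.09 width mm 63.934475223891354 lateral mm rel. to (.573,.291): -0.3703791556824154
beaker rows 3 mid u 207.0 width mm 65.03837628604062 lateral mm rel. to (.573,.291): -0.2143244103873787
lid rows 4 mid u 203.38 width mm 74.16670970743829 lateral mm rel. to (.573,.291): -1.120924027006115
pot rows 11 mid u 205.14 width mm 64.165285603761 lateral mm rel. to (.573,.291): -0.2549739657476402
beaker rows 3 mid u 207.0 width mm 65.03837628604062 lateral mm rel. to (.573,.291): -0.2143244103873787
```

Lid and pot agree within about 1 mm (74 mm and 64 mm widths confirm the edges), and the lid is level. Lowering.

Emit:
jog_arm(
  series=[
    [[-0.3,-0.2,5,0,0,0,11],[0,0,8,0,0,0,11],[0,0,8,0,0,0,11],[0,0,4,0,0,0,11],[0,0,2,0,0,0,11],[0,0,2,0,0,0,11],[0,0,1,0,0,0,11],[0,0,0,0,0,0,11],[0,0,0,0,0,0,11],[0,0,0,0,0,0,11]],
  ],
)

```text
time_s: 35.95
eef_pos: [0.5731, 0.2906, 0.1504]
eef_rot: [-0.0, 1.0, -0.0, 0.0]
wrist_force: [0.4, -0.0, -1.0]
opening: 0.16
grasp_force: 58.6
```

Emit:
jog_arm(
  series=[
    [[0,0,0.8,0,0,0,11],[0,0,0.8,0,0,0,11],[0,0,0.8,0,0,0,11],[0,0,0.8,0,0,0,11],[0,0,0.8,0,0,0,11],[0,0,0,0,0,0,11],[0,0,0,0,0,0,11],[0,0,0,0,0,0,11],[0,0,0,0,0,0,11],[0,0,0,0,0,0,11]],
  ],
)

```text
time_s: 36.95
eef_pos: [0.5729, 0.2906, 0.1461]
eef_rot: [-0.0, 1.0, -0.0, 0.0]
wrist_force: [0.7, 0.4, -0.8]
opening: 0.161
grasp_force: 58.6
```

Past the rim (0.151) without contact; a little more to the seat at ~0.1448.

Emit:
jog_arm(
  series=[
    [[0,0,0.5,0,0,0,11],[0,0,0.5,0,0,0,11],[0,0,0.4,0,0,0,11],[0,0,0.3,0,0,0,11],[0,0,0,0,0,0,11],[0,0,0,0,0,0,11],[0,0,0,0,0,0,11],[0,0,0,0,0,0,11],[0,0,0,0,0,0,11],[0,0,0,0,0,0,11]],
  ],
)

```text
time_s: 37.95
eef_pos: [0.573, 0.2906, 0.1445]
eef_rot: [-0.0, 1.0, -0.0, 0.0]
wrist_force: [-0.2, 0.2, 2.3]
opening: 0.16
grasp_force: 58.8
```

Contact at the seat. Release and withdraw.

Emit:
jog_arm(
  series=[
    [[0,0,0,0,0,0,16],[0,0,0,0,0,0,19],[0,0,0,0,0,0,24],[0,0,0,0,0,0,32],[0,0,0,0,0,0,38],[0,0,-5,0,0,0,38],[0,0,-15,0,0,0,38],[0,0,-25,0,0,0,38],[0,0,-30,0,0,0,38],[-10,20,-10,0,0,0,38]],
  ],
)

```text
time_s: 38.95
eef_pos: [0.5654, 0.2724, 0.2349]
eef_rot: [-0.001, 1.0, 0.001, 0.004]
wrist_force: [1.0, 0.1, -0.2]
opening: 0.44
grasp_force: 0.0
```

Emit:
jog_arm(
  series=[
    [[-15,30,0,0,0,0,38],[-15,30,0,0,0,0,38],[-15,30,0,0,0,0,38],[-15,30,0,0,0,0,38],[-10,30,0,0,0,0,38],[0,20,0,0,0,0,38],[0,0,0,0,0,0,38],[0,0,0,0,0,0,38],[0,0,0,0,0,0,38],[0,0,0,0,0,0,38]],
  ],
)

```text
time_s: 39.95
eef_pos: [0.493, 0.1015, 0.2296]
eef_rot: [-0.0, 1.0, 0.001, 0.0]
wrist_force: [0.2, -0.5, 0.1]
opening: 0.448
grasp_force: 0.0
```

```bash
python3 - <<'E'
from meas import *
for n in('top','scene'):
    c=cam(n);P=cloud(c)
    for nm,a,r,lo,hi in(('knob',(.575,.29),.02,.148,.17),('skirt',(.575,.29),.05,.117,.13),('pot',(.575,.29),.04,.09,.11),('beaker',(.575,.29),.045,.03,.07)):
        q=comp(P,a,r,lo,hi)
        if len(q)>5: print(n,nm,len(q),circ(q).round(4),np.percentile(q[:,2],90).round(4))
    if n=='scene': cv2.imwrite('pics/s10.png',cv2.resize(c['frame'][120:250,120:290],(780,596),interpolation=2))
E
```

```text
top knob 53 [0.5732 0.2907 0.0059] 0.1586
top skirt 115 [0.5747 0.2909 0.0362] 0.1296
scene knob 32 [0.5711 0.2931 0.007 ] 0.1566
scene skirt 158 [0.5727 0.2914 0.0364] 0.1287
scene pot 181 [0.574  0.2909 0.0315] 0.1075
scene beaker 295 [0.5751 0.2899 0.0316] 0.066
```

View pics/s10.png

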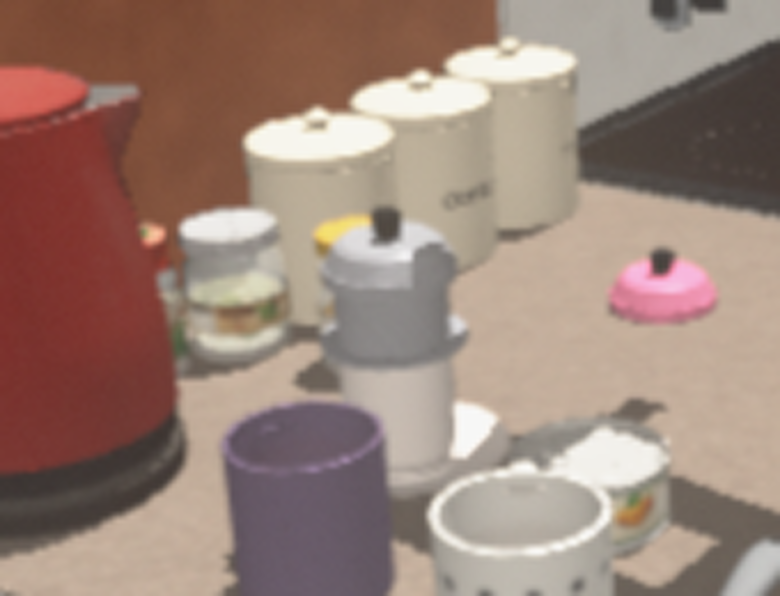

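The stack at crop (390,330) stands level, and the knob top is at z ≈ 0.157 (expected 0.157). All centres agree within about 2 mm, and the gripper is clear.

```bash
python3 -c "
from bench import ctrl
print(ctrl.hand_in())"
```

```text
the job is handed in; nothing more can be done
None
```

The drip filter is reassembled on the saucer (beaker, filter, press, lid) and handed in at about 40 s of the 128 s limit; my last measurements put every piece at its expected height and within about 2 mm of centre, but `hand_in()` gave no pass or fail verdict.

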